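Open the push-and-turn counter dispenser on the games table

ROBOT

A 6-joint arm with a two-finger parallel gripper is mounted at the origin on the work surface. World frame = base frame: x ahead of the robot, y to its left, z up, the work surface at z = 0. Lengths are in mm, angles in rad, forces in N, time in s.
With the tool pointing down it reaches from about 300 to 775 mm from the base axis. Payload 14.6 kg.
Tool frame: the origin (TCP) lies between the finger pads; the fingertips stand 11 mm ahead of it and the grasp point (between the pads) lies 8 mm behind it; z points along the fingers, y is the line along which they close (so a half turn about z gives the same grasp; the last joint's range is limited). The gripper opens to 94 mm and grips with 3 to 60 N. Pads are 16 mm wide; open, the fingers measure 119 mm over their backs; the gripper's body (75 mm by 177 mm) begins 78 mm behind the grasp point.
Start: joints at [1.278, 0.3, 1.521, -0, 1.321, -0.067], TCP at [123.135, 536.029, 216.446] pointing down, gripper open.
Joint ranges: [-3.03, 3.03], [-0.79, 2.21], [0.23, 2.52], [-1.04, 4.18], [0, 3.07], [-2.55, 2.55]. Speed limits (rad/s): [2.22, 2.22, 2.57, 3.14, 3.14, 3.14].

INTERFACE

Orientations are given as [roll, pitch, yaw] about the fixed x, y, z axes, in that order (R = Rz(yaw) Ry(pitch) Rx(roll)).
In Python, from cell import manip gives the robot as it stands. The module is installed in compiled form; this text tells all that it offers.
- The arm moves only by the tool arm_command, never from a script. Its argument "rows" is one flat list of numbers, 5 for each row, row after row: the shift along the world's x, y, z in mm, then the turn about the world's z in degrees, then the finger opening in mm, from 0 to 94. In form: [dx, dy, dz, twist, jaw, dx, dy, dz, twist, jaw, ...]. A call has 1 to 5 rows; each row shifts and turns the commanded pose from where the row before left it; what a row does not reach is not made up. A row lasts 1/8 s, in which the tool goes at most 62.5 mm and 10.7 degrees, less where a joint would pass 70% of its speed; a pose out of reach is approached as far as the arm can. A call is refused whole if a number of a shift passes 62.5 or a number of a turn 10.7, either way. A call with a gripper value outside its range is refused whole. The fingers move at their own pace and stop on an object; "newtons" is the grip in N (left out, the last holds). Time passes only in rows, so rows that do not move let the fingers close. It gives the time, the measured TCP pose, the force and the opening at its end, in the units of the state.
- manip.read_state(): the state, without advancing time (a new reading comes with each control period).
- manip.camera(name): name is "scene" or "top"; returns a dict with "image" (384x512x3 uint8, blue, green, red), "z_map" (384x512 float32, mm along the optical axis (not along the pixel's ray), 0 where there is no reading), "fx", "fy", "cx", "cy" (pixels), "pose" (4x4, takes a point from camera to world coordinates). Camera axes: x right, y down, z forward; pixel columns grow to the right and rows downward; lengths in mm; the calibration is good to about 2 mm. A picture is of the moment at which its call begins.
- manip.sign_off(): hands the job in, once; it reports no verdict.
The state is a dict: "clock": time; "joints": joint angles; "qd": joint speeds; "effort": joint torques, N m; "eef_pos": TCP position; "eef_rot": TCP orientation; "wrist_force": force on the tool from outside, world axes, zero at the start; "moment": the same for the moment, N m; "finger_gap": finger opening in mm.
Only numpy, scipy, OpenCV 4.12 (cv2) and the standard library are available. Lean on these libraries where they do the work, as an engineer would, in place of code of your own. Each camera call takes 0.05 s, during which the arm holds its last target. There are 200 camera calls.

TASK

Open the counter dispenser on the games table: press its sprung orange cap down and, keeping it down, twist it counter-clockwise until you feel it stop, then let it spring up and lift it off. Set the cap down, not dropped, bar upwards in the wooden tray and let go. Do not force the cap against the dispenser, and leave the glue bottle, the tumbler and the card box alone.

Things in the scene. Friction and masses are not known exactly. Their poses are not given: they have to be found in the camera images.
- dispenser: Fixed clear round tube 68 mm across, a sprung stack of counters inside, on a wooden foot 116 x 116 mm whose top is 18 mm above this origin. Origin on the tube's axis, 0 to 20 mm above the table (differs per start). z up, x and y along the foot's sides. The cap pressing or jamming on the dispenser with over 75 N (all contacts added) damages it; locked at rest it is 17 N.
- mouth (a point): Centre of the top face of the blue neck ring, 100 mm above the dispenser's origin. The ring is 5 mm thick and has two slots for the lugs; which way they face differs per start and hardly shows. Pressed down 6 mm, the cap's disc meets the ring and goes no farther. Turned counter-clockwise, the cap meets a hard stop with its lugs at the slots (2 degrees past their middle).
- cap: Loose orange push-and-turn cap, about 90 g. Origin: centre of the plug's underside. Upwards from it: plug 40 mm across with two lugs, disc 66 mm across from 16 to 22 mm, and on the disc a finger bar along x, 56 mm long, 14 mm wide, top at 48 mm. At the start locked upright in the neck, origin 90 mm above the dispenser's; the slots lie 35 to 85 degrees on counter-clockwise (seen from above).
- cap_bar (a point): Centre of the cap's finger bar, 13 mm above the disc and 35 mm above the cap's origin; axes as the cap's (x along the bar). Fingers fit astride the bar and the tips may press on the disc. The spring resists pressing with about 8 N at first, 12 N when fully down.
- cap_lug (a point): Centre of one of the cap's two lugs (at both ends of its x axis, under the neck ring; 7 mm wide, 5 mm high, reaching 27 mm from the axis). A catch tooth 4 mm deep holds them: press down over 4 mm and keep down while turning counter-clockwise. At the slots (4 degrees play) the spring lifts the cap 6 mm above its locked height, free to pull up; short of them the lugs still hold it.
- tray: Fixed shallow square wooden tray, 140 x 140 mm outside, 14 mm high, walls 6 mm and floor 6 mm thick. Origin: centre of its underside, on the table. The cap stands in it on its plug and lugs.
- glue: Loose white glue bottle with red cap, 48 mm across, 105 mm high, bystander. Origin: centre of its underside.
- tumbler: Loose green plastic tumbler, 68 mm across, 85 mm high, bystander. Origin: centre of its underside.
- cardbox: Loose small box of playing cards, 70 x 45 x 30 mm, bystander. Origin: centre of its underside.
Things that resemble listed ones, but are neither listed nor needed, are in the scene too. What is meant by the cap is not red, and is the larger of those in its own colour.

How it is judged (in metres and radians):
On the way, in this order (a step that is already met when the one before it is completed fails the run):
1. pressed and twisted free, the cap has risen into the slots, still on the neck (z of cap in the frame of dispenser above 0.093 m and horizontal distance between cap and dispenser below 0.008 m), for 0.05 s.
2. the cap is lifted clear of the neck (z of cap in the frame of dispenser above 0.14 m).
At the end, for the whole second after the job is handed in: The cap stands at rest and let go on the tray's floor, bar upwards (within 7 degrees), its centre within the tray's walls (50 mm of the tray's centre along each side) (z of cap in the frame of tray between 0.002 and 0.01 m and x of cap in the frame of tray between -0.05 and 0.05 m and y of cap in the frame of tray between -0.05 and 0.05 m and angle between cap's own z axis and vertical below 0.12 rad and linear speed of cap below 0.02 m/s and contact force between the fingers and cap below 0.1 N); the robot touches nothing.
It fails at once if the cap is forced against the dispenser with more than 75 N (contact force between cap and dispenser above 75 N).
It fails at once if the cap is dropped (falls out of the fingers at over 0.6 m/s) (contact force between the fingers and cap below 0.1 N and linear speed of cap above 0.6 m/s).
It fails at once if the glue bottle, tumbler or card box is moved more than 15 mm (distance of any of glue, tumbler, cardbox from where it was at the start of the episode above 0.015 m).
It also fails if it takes over 70 s, if anything falls off the work surface, if the arm or the gripper's body presses on something with over 40 N, if the wrist force passes 120 N, or if a joint passes its speed limit or range.

## Working session

There is one attempt and no reset: what is moved stays moved. The work goes in short steps, Python scripts to look and compute and a tool call to move; the robot and the scene stay as the last step left them, time stands still between calls to the robot, and variables do not carry over. Pictures are saved under pics/ and viewed, on a budget of 10 in all, crops included, one or two more only if the job needs it, and the job is handed in when it is done.

Besides the shell and the picture viewer there is one more tool, called after "Request:" as name(argument=value, ...) on one line, values as JSON. arm_command: Moves the arm, as the interface text tells. Its arguments: {"type":"object","properties":{"rows":{"type":"array","items":{"type":"number"}},"newtons":{"type":"number"}},"required":["rows"]}

```bash
mkdir -p pics; python3 - <<'E'
from cell import manip
import cv2,numpy as np
for n in("scene","top"):
    c=manip.camera(n); np.savez(n+'.npz',**c); cv2.imwrite(f'pics/{n}0.png',c['image'])
    print(n,c['fx'],c['cx'],c['cy'],np.round(c['pose'],3).tolist())
print(manip.read_state())
E
```

```text
scene 394.6646601484521 257.9387141404174 195.0136781992003 [[-0.655, 0.626, -0.423, 918.194], [0.755, 0.544, -0.365, 304.096], [0.001, -0.559, -0.829, 773.501], [0.0, 0.0, 0.0, 1.0]]
top 411.37612157314453 255.47464722306304 188.7097128214392 [[0.004, -0.984, 0.176, 432.688], [-1.0, -0.004, -0.0, 7.992], [0.001, -0.176, -0.984, 902.817], [0.0, 0.0, 0.0, 1.0]]
{'clock': 0.1, 'joints': array([ 1.27838105e+00,  3.00401192e-01,  1.52150870e+00,  2.80178712e-06,
        1.32067548e+00, -6.65887740e-02]), 'qd': array([-0.00108667,  0.00103141, -0.00207622, -0.00028383,  0.00094345,
        0.00052526]), 'effort': array([-1.05719395e-03, -5.32639790e+01, -3.53291488e+01,  7.09247100e-02,
        2.34524725e-02, -6.57832402e-05]), 'eef_pos': array([123.08589166, 535.83063778, 215.95528439]), 'eef_rot': array([-3.14060231e+00, -6.87630093e-05,  2.91576542e+00]), 'wrist_force': array([-0.41637421, -0.83208052, -0.25840503]), 'moment': array([0.05439402, 0.01194724, 0.00192073]), 'finger_gap': 94.08337518333894}
```

View pics/scene0.png

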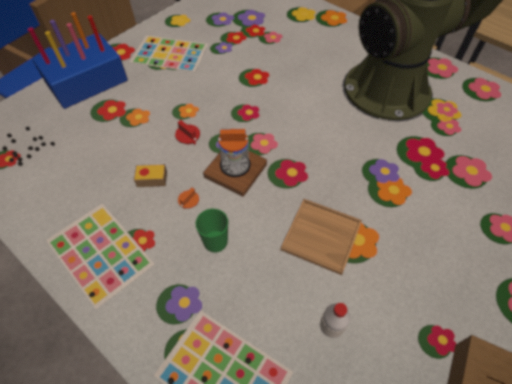

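View pics/top0.png

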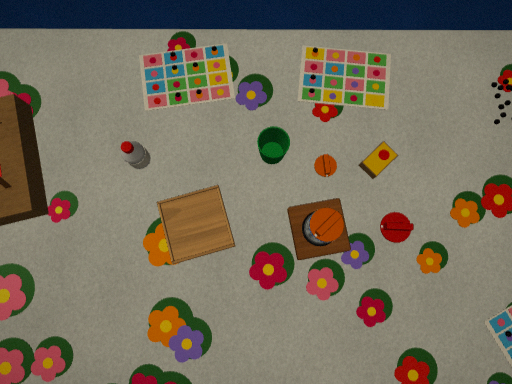

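The scene view shows the dispenser with the orange cap at about (233,140) and the tray at (322,236). In the top view the cap is at (326,225) and the tray at (196,225). The smaller orange cap and the red one are decoys. Next I'll measure positions with depth.

```bash
cat > h.py <<'E'
import numpy as np,cv2
from cell import manip
def pts(c):
    z=c['z_map'].astype(float); v,u=np.indices(z.shape)
    P=np.stack([(u-c['cx'])/c['fx']*z,(v-c['cy'])/c['fy']*z,z],-1)@c['pose'][:3,:3].T+c['pose'][:3,3]
    P[z==0]=np.nan; return P
def ray(c,u,v,h):
    d=c['pose'][:3,:3]@np.array([(u-c['cx'])/c['fx'],(v-c['cy'])/c['fy'],1]); o=c['pose'][:3,3]
    return o+d*(h-o[2])/d[2]
def orange(c):
    H=cv2.cvtColor(c['image'],cv2.COLOR_BGR2HSV); return cv2.inRange(H,(4,140,60),(16,255,255))>0
E
python3 - <<'E'
from h import *
for n,(u0,u1,v0,v1) in(("scene",(210,260,120,160)),("top",(290,360,195,260))):
    c=dict(np.load(n+'.npz')); P=pts(c); m=orange(c); w=np.zeros_like(m); w[v0:v1,u0:u1]=1; m&=w
    Q=P[m]; Q=Q[~np.isnan(Q[:,0])]; z=Q[:,2]
    print(n,len(Q),np.histogram(z,bins=range(80,190,5)))
    b=Q[z>np.percentile(z,98)-8]; r=cv2.minAreaRect(b[:,:2].astype(np.float32)); print('bar',len(b),b.mean(0),r, (b.max(0)-b.min(0)))
    e=np.linalg.eigh(np.cov(b[:,:2].T)); print('axis deg',np.degrees(np.arctan2(*e[1][::-1,1])),e[0])
    cs=max(cv2.findContours(m.astype(np.uint8),0,2)[0],key=cv2.contourArea); print(cv2.minEnclosingCircle(cs))
c=dict(np.load('top.npz'));P=pts(c)
print('tray z',[P[225,196],P[225,160]])
H=cv2.cvtColor(c['image'],cv2.COLOR_BGR2HSV)
def brown(u0,u1,v0,v1,lo,hi,h):
    m=(P[...,2]>lo)&(P[...,2]<hi); w=np.zeros_like(m); w[v0:v1,u0:u1]=1; m&=w
    r=cv2.minAreaRect(P[m][:,:2].astype(np.float32)); return m.sum(),r
print('tray',brown(145,250,175,275,9,40,14))
print('foot',brown(280,360,190,270,10,45,0)); q=P[190:270,280:360,2]; print(np.histogram(q[~np.isnan(q)],bins=range(-10,200,6)))
for nm,u,v in(('glue',135,153),('tumb',274,146),('card',379,160)): print(nm,ray(c,u,v,40))
for n in("scene","top"):
    c=dict(np.load(n+'.npz'));x=(210,110) if n=="scene" else (290,190)
    I=c['image'][x[1]:x[1]+90,x[0]:x[0]+75]; cv2.imwrite(f'pics/{n}c.png',cv2.resize(I,None,fx=6,fy=6,interpolation=2))
a=cv2.imread('pics/scenec.png');b=cv2.imread('pics/topc.png');cv2.imwrite('pics/cc.png',cv2.resize(np.hstack([a,b]),(800,480)))
E
```

```text
scene 567 (array([  0,   0,   0,   0,   0,   3, 203,  44,  39,  42,  30, 122,  24,
         0,   0,   0,   0,   0,   0,   0,   0]), array([ 80,  85,  90,  95, 100, 105, 110, 115, 120, 125, 130, 135, 140,
       145, 150, 155, 160, 165, 170, 175, 180, 185]))
bar 156 [ 506.45877159 -125.53846399  138.25509654] ((506.19171142578125, -127.14094543457031), (16.41680145263672, 52.65789794921875), 43.57859802246094) [44.77015849 44.98918227  8.93417088]
axis deg 134.45099691941084 [ 19.96296535 235.47668098]
((232.97999572753906, 137.5), 14.134119987487793)
top 2486 (array([  0,   0,   0,   2,   5,   2, 475, 185,   6,   5,   7, 115, 111,
         0,   0,   0,   0,   0,   0,   0,   0]), array([ 80,  85,  90,  95, 100, 105, 110, 115, 120, 125, 130, 135, 140,
       145, 150, 155, 160, 165, 170, 175, 180, 185]))
bar 230 [ 504.78560634 -127.7693347   139.75407065] ((505.0823059082031, -128.1073760986328), (14.011933326721191, 55.438377380371094), 42.2132682800293) [45.04321938 47.0124653  11.06520004]
axis deg 132.94378824014703 [ 16.80905001 261.39894764]
((319.1579284667969, 228.7322845458984
[... 258 characters left out ...]
foot (np.int64(1817), ((505.5679931640625, -128.76287841796875), (116.17109680175781, 116.40913391113281), 10.60896110534668))
(array([ 141, 3221,  102,   17,  851,  877,   52,   13,   10,   12,   15,
          7,   15,   13,    9,   19,   11,   14,   52,    8,  610,   64,
          4,    9,  116,  111,    0,    0,    0,    0,    0,    0,    0,
          0]), array([-10,  -4,   2,   8,  14,  20,  26,  32,  38,  44,  50,  56,  62,
        68,  74,  80,  86,  92,  98, 104, 110, 116, 122, 128, 134, 140,
       146, 152, 158, 164, 170, 176, 182, 188, 194]))
glue [663.8595076  268.66243509  40.        ]
tumb [680.93960955 -32.10010356  40.        ]
card [ 650.73047177 -258.59783934   40.        ]
```

View pics/cc.png

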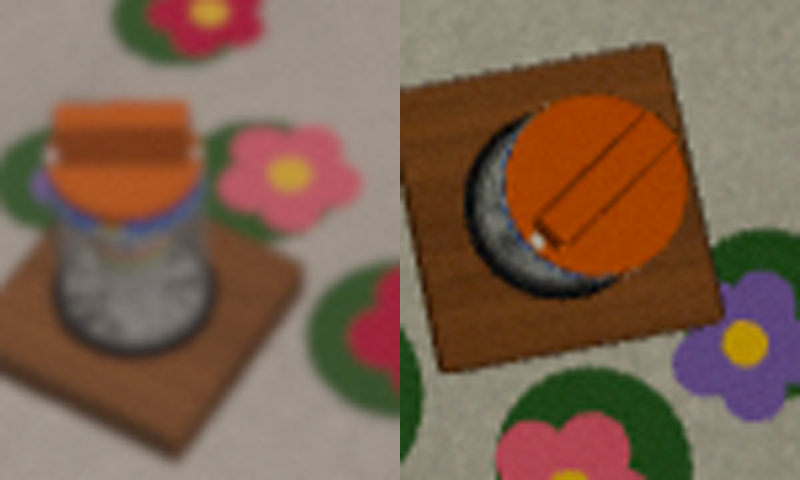

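The cap axis is at about (505,-128) and the disc top at about z=114. The bar lies along about 133°. I'll use tool yaw -47° because it leaves the last joint enough room for the counter-clockwise twist, which means turning -214° in transit.

Request:
arm_command(rows=[19,-33,0,-10.7,94,19,-33,0,-10.7,94,19,-33,0,-10.7,94,19,-33,0,-10.7,94,19,-33,0,-10.7,94], newtons=20)

```text
clock: 0.72
eef_pos: [218.5, 369.8, 216.3]
eef_rot: [-3.141, 0.0, 1.976]
wrist_force: [0.6, 1.0, 0.7]
finger_gap: 94.0
```

Request:
arm_command(rows=[19,-33,0,-10.7,94,19,-33,0,-10.7,94,19,-33,0,-10.7,94,19,-33,0,-10.7,94,19,-33,0,-10.7,94])

```text
clock: 1.35
eef_pos: [313.5, 204.9, 216.4]
eef_rot: [-3.142, 0.0, 1.042]
wrist_force: [-0.7, 0.4, 1.0]
finger_gap: 93.9
```

Request:
arm_command(rows=[19,-33,0,-10.7,94,19,-33,0,-10.7,94,19,-33,0,-10.7,94,19,-33,0,-10.7,94,19,-33,0,-10.7,94])

```text
clock: 1.98
eef_pos: [408.5, 39.8, 216.3]
eef_rot: [-3.142, 0.0, 0.108]
wrist_force: [0.6, 0.7, 0.3]
finger_gap: 93.8
```

Request:
arm_command(rows=[19,-33,0,-10.7,94,19,-33,0,-10.7,70,19,-33,0,-10.7,50,19,-33,0,-10.7,36,19,-33,0,-10.7,36])

```text
clock: 2.6
eef_pos: [503.5, -125.1, 216.2]
eef_rot: [3.141, 0.0, -0.826]
wrist_force: [0.0, 0.3, 0.7]
finger_gap: 57.2
```

Request:
arm_command(rows=[1.7,-3,-20,0,36,0,0,-20,0,36,0,0,-20,0,36,0,0,-14,0,36,0,0,-12,0,36])

```text
clock: 3.22
eef_pos: [504.8, -126.9, 129.8]
eef_rot: [3.142, 0.0, -0.819]
wrist_force: [0.2, -0.6, -0.2]
finger_gap: 36.1
```

```bash
python3 - <<'E'
from h import *
c=manip.camera("scene"); I=c['image'][80:200,160:310]; cv2.imwrite('pics/s1.png',cv2.resize(I,None,fx=5,fy=5,interpolation=2))
E
```

```text
(no output)
```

View pics/s1.png

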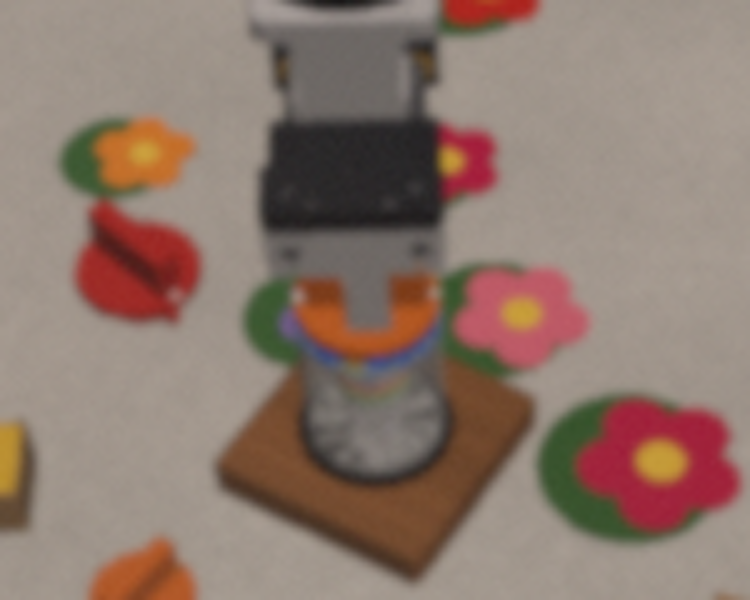

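The front finger is at about (368,300), centred between the bar ends at (298,292) and (435,290), so the fingers are astride. I'll close them now.

Request:
arm_command(rows=[0,0,0,0,24,0,0,0,0,16,0,0,0,0,10,0,0,0,0,8,0,0,0,0,8], newtons=15)

```text
clock: 3.9
eef_pos: [505.0, -127.3, 131.0]
eef_rot: [-3.142, -0.001, -0.819]
wrist_force: [-3.1, -2.4, 5.9]
finger_gap: 13.7
```

Request:
arm_command(rows=[-0.4,-0.4,-1,0,8,0,0,-1,0,8,0,0,-1,0,8], newtons=6)

```text
clock: 4.28
eef_pos: [504.9, -127.4, 128.3]
eef_rot: [-3.141, -0.001, -0.819]
wrist_force: [-2.0, 0.2, 8.7]
finger_gap: 13.9
```

Request:
arm_command(rows=[0,0,-1,0,8,0,0,-1,0,8])

```text
clock: 4.53
eef_pos: [504.9, -127.5, 126.4]
eef_rot: [-3.141, -0.002, -0.819]
wrist_force: [-2.1, -0.6, 8.4]
finger_gap: 13.7
```

Request:
arm_command(rows=[0,0,-1,0,8,0,0,0,0,8])

```text
clock: 4.78
eef_pos: [505.0, -127.6, 125.5]
eef_rot: [-3.141, -0.002, -0.819]
wrist_force: [-2.8, -0.3, 8.9]
finger_gap: 14.3
```

Request:
arm_command(rows=[0,0,-1,0,8,0,0,-1,0,8])

```text
clock: 5.03
eef_pos: [505.1, -127.6, 123.5]
eef_rot: [-3.141, -0.002, -0.819]
wrist_force: [-2.4, -2.2, 8.5]
finger_gap: 14.1
```

Request:
arm_command(rows=[0,0,-1,0,8,0,0,-1,0,8])

```text
clock: 5.28
eef_pos: [505.1, -127.6, 121.5]
eef_rot: [-3.14, -0.002, -0.819]
wrist_force: [-1.9, -0.6, 11.1]
finger_gap: 14.0
```

```bash
python3 - <<'E'
from h import *
c=manip.camera("scene"); P=pts(c); m=orange(c); m[:120]=0;m[160:]=0;m[:,:210]=0;m[:,260:]=0
o=dict(np.load('scene.npz')); Po=pts(o)
for Q,k in((Po,'before'),(P,'now')):
    q=Q[m]; q=q[(np.hypot(q[:,0]-505,q[:,1]+128)<36)]; z=q[:,2]; print(k,np.median(z[z<118]),np.percentile(z,97))
E
```

```text
before 112.76239342680628 122.04460874736486
now 108.1461135522353 122.92152203724943
```

Request:
arm_command(rows=[0,0,-1,0,8,0,0,0,0,8], newtons=20)

```text
clock: 5.58
eef_pos: [505.1, -127.7, 120.9]
eef_rot: [-3.14, -0.002, -0.819]
wrist_force: [-3.8, -1.0, 13.6]
finger_gap: 13.8
```

Request:
arm_command(rows=[0,0,-0.5,5,8,0,0,0,5,8], newtons=30)

```text
clock: 5.82
eef_pos: [505.5, -128.2, 120.9]
eef_rot: [-3.141, -0.004, -0.642]
wrist_force: [-3.6, -4.4, 16.7]
finger_gap: 14.2
```

```bash
python3 - <<'E'
from cell import manip
s=manip.read_state(); print(s['moment'],s['wrist_force'],s['eef_rot'],s['finger_gap'])
E
```

```text
[-0.80042558  0.87917506 -0.23788471] [-3.57457927 -4.35887404 16.70629751] [-3.14093249 -0.00392066 -0.64227204] 14.205277987234659
```

Request:
arm_command(rows=[0,0,0,4,8,0,0,0,4,8,0,0,0,4,8,0,0,0,4,8])

```text
clock: 6.32
eef_pos: [505.4, -128.4, 120.9]
eef_rot: [3.141, -0.004, -0.364]
wrist_force: [-4.6, -6.8, 17.0]
finger_gap: 13.9
```

```bash
cat > m.py <<'E'
from cell import manip
import numpy as np
s=manip.read_state(); print(s['moment'],s['wrist_force'],np.degrees(s['eef_rot'][2]),s['joints'][5])
E
python3 m.py
```

```text
[-1.15216936  1.04151861 -0.27293181] [-4.55139893 -6.79085149 17.02323218] -20.83964707461644 1.6164714598629208
```

Request:
arm_command(rows=[-0.4,-0.6,0,3,8,0,0,0,3,8,0,0,0,3,8])

```text
clock: 6.7
eef_pos: [505.2, -128.6, 120.9]
eef_rot: [3.141, -0.004, -0.207]
wrist_force: [-0.8, -2.1, 15.0]
finger_gap: 13.9
```

```bash
python3 m.py
```

```text
[-0.39047846  0.57683586 -0.15056619] [-0.84615645 -2.14441408 15.03581306] -11.866606211418977 1.4585797092240054
```

Request:
arm_command(rows=[0,0,0,3,8,0,0,0,3,8])

```text
clock: 6.95
eef_pos: [505.2, -128.6, 120.9]
eef_rot: [3.14, -0.004, -0.102]
wrist_force: [-1.8, -3.7, 15.9]
finger_gap: 13.4
```

```bash
python3 m.py
```

```text
[-0.58335859  0.57562928 -0.27469397] [-1.75961907 -3.71371745 15.92711338] -5.866197535975846 1.3538860745386998
```

Request:
arm_command(rows=[0,0,0,3,8,0,0,0,3,8])

```text
clock: 7.2
eef_pos: [505.2, -128.7, 120.9]
eef_rot: [3.14, -0.004, 0.002]
wrist_force: [-2.1, -4.4, 16.1]
finger_gap: 13.6
```

```bash
python3 m.py
```

```text
[-0.67687363  0.5937753  -0.24850328] [-2.06999615 -4.4334331  16.05871909] 0.13257308578775337 1.249143550753173
```

47° turned with no stop yet, so I'll keep going.

Request:
arm_command(rows=[0,0,0,3,8,0,0,0,3,8])

```text
clock: 7.45
eef_pos: [505.2, -128.8, 120.9]
eef_rot: [3.139, -0.004, 0.107]
wrist_force: [-2.0, -5.1, 15.3]
finger_gap: 13.8
```

```bash
python3 m.py
```

```text
[-0.81177334  0.59417355 -0.2333488 ] [-2.02237516 -5.11464696 15.28088567] 6.132256445139685 1.1444421545280523
```

Request:
arm_command(rows=[0,0,0,3,8,0,0,0,3,8])

```text
clock: 7.7
eef_pos: [505.3, -128.9, 120.9]
eef_rot: [3.139, -0.004, 0.212]
wrist_force: [-1.3, -4.6, 15.7]
finger_gap: 13.8
```

```bash
python3 m.py
```

```text
[-0.89933342  0.62203247 -0.23709993] [-1.34150027 -4.61871568 15.65754777] 12.131382799598816 1.0396941297007436
```

Request:
arm_command(rows=[0,0,0,3,8,0,0,0,3,8])

```text
clock: 7.95
eef_pos: [505.3, -128.9, 121.0]
eef_rot: [3.138, -0.003, 0.316]
wrist_force: [-0.9, -4.8, 16.1]
finger_gap: 14.0
```

```bash
python3 m.py
```

```text
[-0.98111265  0.60937566 -0.31266501] [-0.90935792 -4.84650259 16.06714018] 18.130844257101355 0.9349812155059039
```

Request:
arm_command(rows=[0,0,0,3,8,0,0,0,3,8])

```text
clock: 8.2
eef_pos: [505.3, -129.0, 121.0]
eef_rot: [3.138, -0.003, 0.421]
wrist_force: [-2.1, -6.1, 15.7]
finger_gap: 13.4
```

```bash
python3 m.py
```

```text
[-1.07843291  0.5459251  -0.21945556] [-2.06974694 -6.11829148 15.72949301] 24.12988603778542 0.830247915026671
```

Request:
arm_command(rows=[0,-0.3,0,3,8,0,0,0,3,8])

```text
clock: 8.45
eef_pos: [505.3, -129.1, 120.9]
eef_rot: [3.138, -0.003, 0.526]
wrist_force: [-1.9, -4.6, 14.2]
finger_gap: 13.6
```

```bash
python3 m.py
```

```text
[-0.72939566  0.54516144 -0.31339092] [-1.9230544  -4.5716676  14.22009194] 30.13203270095352 0.7249588484344401
```

Request:
arm_command(rows=[0,0,0,3,8,0,0,0,3,8])

```text
clock: 8.7
eef_pos: [505.2, -129.1, 120.9]
eef_rot: [3.138, -0.002, 0.63]
wrist_force: [-1.8, -4.3, 14.4]
finger_gap: 14.3
```

```bash
python3 m.py; python3 - <<'E'
from h import *
c=manip.camera("scene"); I=c['image'][80:200,160:310]; cv2.imwrite('pics/s2.png',cv2.resize(I,None,fx=5,fy=5,interpolation=2))
E
```

```text
[-0.80657314  0.54002781 -0.79295766] [-1.83250704 -4.3416164  14.42325645] 36.09553912802721 0.6207495369260563
```

View pics/s2.png

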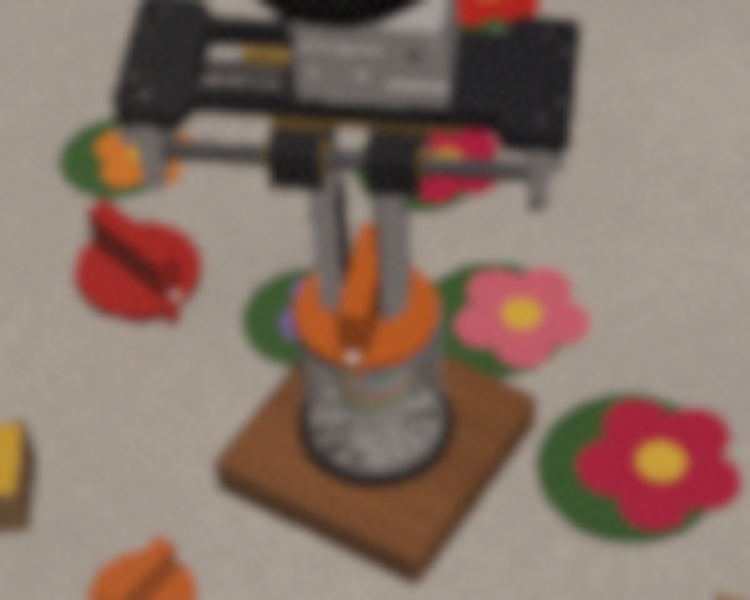

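The cap has turned to follow the gripper, with its bar now along the view at about (360,290). The moment has jumped to -0.79 N m, so that is the stop. I'll back off slightly and rise with the spring.

Request:
arm_command(rows=[0,-0.3,0,-2,8,0,0,0,0,8])

```text
clock: 9.0
eef_pos: [505.2, -129.2, 120.9]
eef_rot: [3.138, -0.002, 0.593]
wrist_force: [-2.0, -2.8, 15.5]
finger_gap: 13.8
```

```bash
python3 m.py
```

```text
[-0.47936352  0.61409444 -0.54513875] [-2.02180304 -2.84778424 15.52697041] 33.98280867324391 0.6571386575908997
```

Request:
arm_command(rows=[0,0,1.5,0,8,0,0,1.5,0,8,0,0,1.5,0,8])

```text
clock: 9.38
eef_pos: [504.8, -129.0, 123.5]
eef_rot: [3.14, -0.001, 0.594]
wrist_force: [6.4, -4.4, -4.8]
finger_gap: 14.2
```

Request:
arm_command(rows=[0,0,1.5,0,8,0,0,1.5,0,8])

```text
clock: 9.62
eef_pos: [504.7, -129.0, 126.3]
eef_rot: [3.14, -0.001, 0.594]
wrist_force: [6.9, -4.8, -6.5]
finger_gap: 14.0
```

```bash
python3 m.py
```

```text
[-1.02602911 -1.28323611 -0.56528474] [ 6.8573813  -4.8125855  -6.45489369] 34.01143693951574 0.6566258201455638
```

```bash
cat > cz.py <<'E'
from h import *
import sys
c=manip.camera("top"); P=pts(c); m=orange(c); q=P[m]; q=q[np.hypot(q[:,0]-505,q[:,1]+128)<50]
print('top',np.histogram(q[:,2],bins=range(96,170,3)))
c=manip.camera("scene"); P=pts(c); m=orange(c); q=P[m]; q=q[np.hypot(q[:,0]-505,q[:,1]+128)<38]
print('scene',np.histogram(q[:,2],bins=range(96,170,3)))
I=c['image'][80:200,160:310]; cv2.imwrite('pics/%s.png'%sys.argv[1],cv2.resize(I,None,fx=5,fy=5,interpolation=2))
E
python3 cz.py s3
```

```text
top (array([0, 0, 0, 0, 0, 0, 0, 0, 0, 0, 0, 0, 0, 0, 0, 0, 0, 0, 0, 0, 0, 0,
       0, 0]), array([ 96,  99, 102, 105, 108, 111, 114, 117, 120, 123, 126, 129, 132,
       135, 138, 141, 144, 147, 150, 153, 156, 159, 162, 165, 168]))
scene (array([  1,   0,   0,   0,  23, 182,  27,   7,  10,   9,  10,   9,   7,
        36,  67,   2,   1,   1,   0,   0,   0,   0,   0,   2]), array([ 96,  99, 102, 105, 108, 111, 114, 117, 120, 123, 126, 129, 132,
       135, 138, 141, 144, 147, 150, 153, 156, 159, 162, 165, 168]))
```

View pics/s3.png

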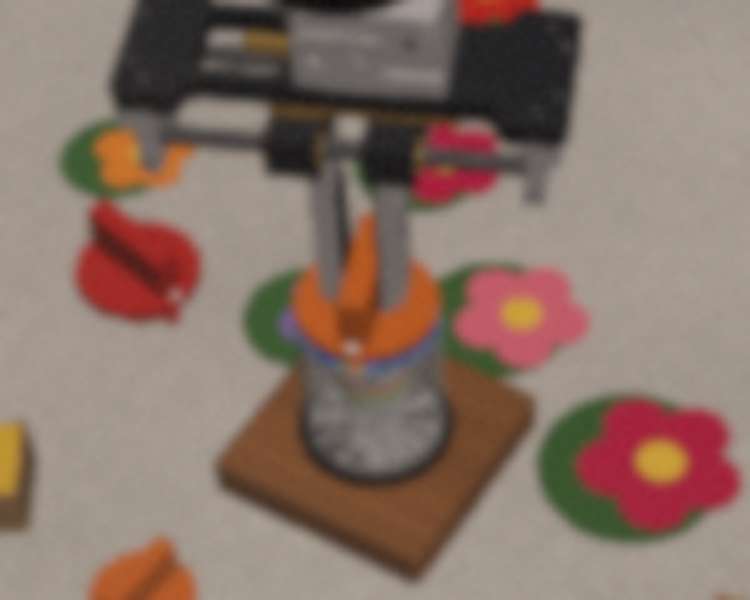

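The disc is back at its locked height, about 112.5 in this view, and moving with the tool. I'll keep rising in small steps.

Request:
arm_command(rows=[0.4,-0.2,1,0,8,0,0,1,0,8])

```text
clock: 9.98
eef_pos: [504.8, -129.1, 128.0]
eef_rot: [3.141, -0.001, 0.594]
wrist_force: [5.0, -2.9, -7.0]
finger_gap: 13.8
```

Request:
arm_command(rows=[0,0,1,0,8,0,0,0,0,8])

```text
clock: 10.22
eef_pos: [504.9, -129.1, 129.3]
eef_rot: [3.141, -0.001, 0.594]
wrist_force: [3.5, -4.8, -3.4]
finger_gap: 14.0
```

```bash
python3 m.py; python3 cz.py s4
```

```text
[-0.77734445 -0.66400204 -0.49712412] [ 3.49996863 -4.79510023 -3.38309233] 34.01705566592324 0.6564761365538258
top (array([0, 0, 0, 0, 0, 0, 0, 0, 0, 0, 0, 0, 0, 0, 0, 0, 0, 0, 0, 0, 0, 0,
       0, 0]), array([ 96,  99, 102, 105, 108, 111, 114, 117, 120, 123, 126, 129, 132,
       135, 138, 141, 144, 147, 150, 153, 156, 159, 162, 165, 168]))
scene (array([  1,   2,   0,   0,   0,  14, 192,  27,   8,   7,  11,   6,   8,
        10,  34,  63,   2,   0,   0,   0,   0,   1,   1,   1]), array([ 96,  99, 102, 105, 108, 111, 114, 117, 120, 123, 126, 129, 132,
       135, 138, 141, 144, 147, 150, 153, 156, 159, 162, 165, 168]))
```

It is above locked height with only a small pull, so the lugs are in the slots.

Request:
arm_command(rows=[0,0,1,0,8,0,0,1,0,8,0,0,1,0,8,0,0,0,0,8])

```text
clock: 10.82
eef_pos: [504.8, -128.9, 132.8]
eef_rot: [3.141, -0.001, 0.595]
wrist_force: [3.7, -3.6, 0.9]
finger_gap: 13.6
```

Request:
arm_command(rows=[0,0,1,0,8,0,0,1,0,8,0,0,1,0,8,0,0,1,0,8])

```text
clock: 11.32
eef_pos: [504.2, -128.7, 136.2]
eef_rot: [-3.141, 0.001, 0.595]
wrist_force: [0.0, -0.2, -1.2]
finger_gap: 14.0
```

```bash
python3 m.py; python3 cz.py s5
```

```text
[-0.09861031  0.03689602  0.0006495 ] [ 0.03766317 -0.23620961 -1.1936037 ] 34.06604158392016 0.6559262052574633
top (array([0, 0, 0, 0, 0, 0, 0, 0, 0, 0, 0, 0, 0, 0, 0, 0, 0, 0, 0, 0, 0, 0,
       0, 0]), array([ 96,  99, 102, 105, 108, 111, 114, 117, 120, 123, 126, 129, 132,
       135, 138, 141, 144, 147, 150, 153, 156, 159, 162, 165, 168]))
scene (array([  0,   0,   0,   4,   0,   0,   0,   6, 146,  90,   6,   9,  10,
         6,  11,   9,  21,  74,  16,   1,   0,   1,   0,   0]), array([ 96,  99, 102, 105, 108, 111, 114, 117, 120, 123, 126, 129, 132,
       135, 138, 141, 144, 147, 150, 153, 156, 159, 162, 165, 168]))
```

The cap is free and the force is about zero. I'll lift it and carry it to the tray, centred at about (515,138).

Request:
arm_command(rows=[0,0,8,0,8,0,0,15,0,8,0,0,18,0,8,0,0,18,0,8,0,0,12,0,8])

```text
clock: 12.05
eef_pos: [504.6, -128.8, 209.1]
eef_rot: [3.141, -0.001, 0.595]
wrist_force: [-0.3, -0.5, -0.5]
finger_gap: 13.7
```

Request:
arm_command(rows=[1,20,0,0,8,1,27,0,0,8,1,27,0,0,8,1,27,0,0,8,1,27,0,0,8])

```text
clock: 12.68
eef_pos: [509.0, 1.1, 207.0]
eef_rot: [-3.141, 0.001, 0.595]
wrist_force: [0.8, -0.5, -0.8]
finger_gap: 13.8
```

Request:
arm_command(rows=[1,27,0,0,8,1,27,0,0,8,1,27,0,0,8,1,27,0,0,8,1,20,0,0,8])

```text
clock: 13.3
eef_pos: [513.9, 129.0, 207.1]
eef_rot: [-3.141, 0.001, 0.596]
wrist_force: [0.3, -0.2, -1.6]
finger_gap: 14.3
```

Request:
arm_command(rows=[0,10,-25,0,8,0,0,-35,0,8,0,0,-35,0,8,0,0,-20,0,8,0,0,0,0,8])

```text
clock: 13.92
eef_pos: [513.5, 137.5, 91.1]
eef_rot: [-3.14, 0.003, 0.595]
wrist_force: [0.2, -0.8, -0.5]
finger_gap: 13.4
```

```bash
python3 m.py; python3 - <<'E'
from h import *
c=manip.camera("scene"); P=pts(c); m=orange(c); q=P[m]; q=q[np.hypot(q[:,0]-515,q[:,1]-138)<50]
print('scene',np.histogram(q[:,2],bins=range(3,150,4)))
I=c['image'][150:300,240:400]; cv2.imwrite('pics/s6.png',cv2.resize(I,None,fx=4,fy=4,interpolation=2))
E
```

```text
[-0.03500231  0.06883889 -0.02085208] [ 0.15490229 -0.82949312 -0.5499744 ] 34.068021225676034 1.1688301631516371
scene (array([ 13,   0,   0,   0,   0,   0,   0,   0,   0,   0,   0,   0,   0,
         3,   2,   0,   2,  16, 276,  66,   8,  13,  11,   7,  47,  97,
         0,   5,   2,   0,   0,   0,   0,   0,   0,   0]), array([  3,   7,  11,  15,  19,  23,  27,  31,  35,  39,  43,  47,  51,
        55,  59,  63,  67,  71,  75,  79,  83,  87,  91,  95,  99, 103,
       107, 111, 115, 119, 123, 127, 131, 135, 139, 143, 147]))
```

View pics/s6.png

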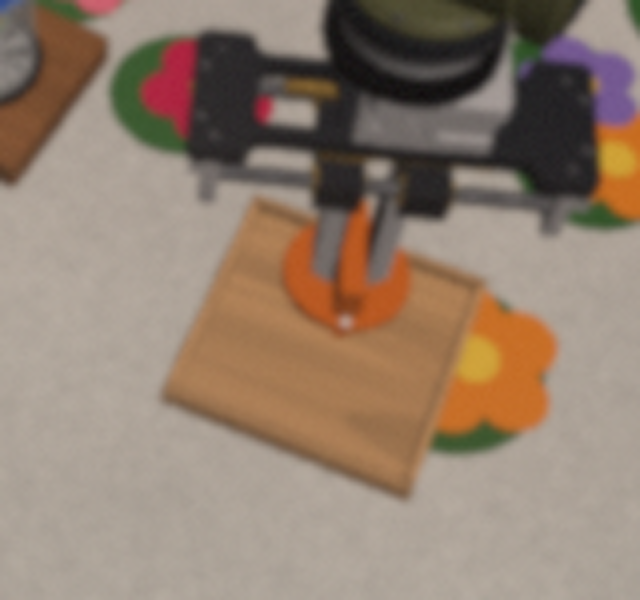

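The cap is held upright at about (345,265) over the tray, disc at about z=78, so its underside is about 50 mm above the floor. I'll lower it until it touches.

Request:
arm_command(rows=[0,0,-20,0,8,0,0,-15,0,8,0,0,-8,0,8,0,0,-2,0,8])

```text
clock: 14.48
eef_pos: [514.5, 137.3, 47.4]
eef_rot: [-3.142, 0.0, 0.594]
wrist_force: [-0.1, -0.5, -2.1]
finger_gap: 13.7
```

Request:
arm_command(rows=[0,0,-1,0,8,0,0,-1,0,8,0,0,-1,0,8])

```text
clock: 14.85
eef_pos: [514.6, 137.2, 44.7]
eef_rot: [3.141, -0.0, 0.594]
wrist_force: [0.3, 0.1, -1.3]
finger_gap: 14.0
```

Request:
arm_command(rows=[0,0,-1,0,8,0,0,-1,0,8])

```text
clock: 15.1
eef_pos: [514.5, 137.2, 42.4]
eef_rot: [3.142, -0.0, 0.594]
wrist_force: [-0.5, -0.1, -1.1]
finger_gap: 13.9
```

Request:
arm_command(rows=[0,0,-1,0,8,0,0,0,0,8])

```text
clock: 15.35
eef_pos: [514.4, 137.2, 41.4]
eef_rot: [-3.142, 0.0, 0.595]
wrist_force: [0.1, 0.7, -1.7]
finger_gap: 13.9
```

Request:
arm_command(rows=[0,0,-1,0,8,0,0,0,0,8])

```text
clock: 15.6
eef_pos: [514.4, 137.2, 40.4]
eef_rot: [-3.142, 0.0, 0.595]
wrist_force: [-0.9, 0.1, -1.9]
finger_gap: 13.8
```

Request:
arm_command(rows=[0,0,-0.7,0,8,0,0,0,0,8])

```text
clock: 15.85
eef_pos: [514.4, 137.2, 39.7]
eef_rot: [-3.142, 0.0, 0.594]
wrist_force: [0.4, -0.8, -1.0]
finger_gap: 13.8
```

Request:
arm_command(rows=[0,0,-0.7,0,8,0,0,0,0,8])

```text
clock: 16.1
eef_pos: [514.5, 137.2, 39.3]
eef_rot: [3.142, -0.0, 0.594]
wrist_force: [-2.7, -0.9, 4.3]
finger_gap: 13.8
```

Contact at TCP z≈39.3, with +4.3 N, as predicted. I'll release gently and withdraw.

Request:
arm_command(rows=[0,0,0,0,16,0,0,0,0,20,0,0,0.5,0,28,0,0,1,0,36,0,0,2,0,36])

```text
clock: 16.73
eef_pos: [514.3, 137.2, 42.5]
eef_rot: [-3.141, 0.0, 0.594]
wrist_force: [-0.1, -1.5, 0.1]
finger_gap: 36.2
```

Request:
arm_command(rows=[0,0,10,0,36,0,0,25,0,36,0,0,40,0,36,0,0,50,0,36,0,0,40,0,36])

```text
clock: 17.35
eef_pos: [514.4, 137.2, 210.3]
eef_rot: [3.141, -0.002, 0.595]
wrist_force: [-0.4, -1.1, 0.1]
finger_gap: 35.7
```

Request:
arm_command(rows=[-30,0,20,0,36,-40,0,10,0,36,-40,0,0,0,36,-30,0,0,0,36,0,0,0,0,36])

```text
clock: 17.98
eef_pos: [373.4, 137.3, 238.6]
eef_rot: [3.141, -0.002, 0.595]
wrist_force: [-0.1, 0.5, -0.2]
finger_gap: 35.8
```

```bash
python3 m.py; python3 - <<'E'
from h import *
c=manip.camera("scene"); P=pts(c); m=orange(c); q=P[m]; q=q[np.hypot(q[:,0]-515,q[:,1]-138)<40]; q=q[q[:,2]>12]
print('scene',np.histogram(q[:,2],bins=range(3,70,4)),np.median(q,0))
cv2.imwrite('pics/s7.png',c['image'])
E
```

```text
[-0.06101174  0.09255545 -0.02081397] [-0.09071578  0.50970798 -0.20017752] 34.10814820798549 1.2357327419839803
scene (array([  0,   0,   0,   0,  15, 335, 131,  11,   7,  11,  10,  40, 119,
         3,   0,   0]), array([ 3,  7, 11, 15, 19, 23, 27, 31, 35, 39, 43, 47, 51, 55, 59, 63, 67])) [519.93496064 141.00588891  26.95339015]
```

View pics/s7.png

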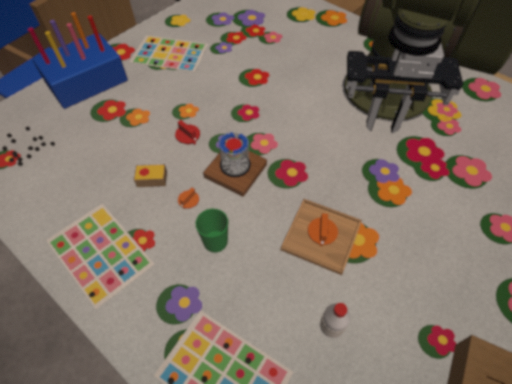

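The cap stands bar up in the tray at (322,231). The arm is clear, and the tumbler, glue bottle and card box are where they were. Handing in.

```bash
python3 -c "
from cell import manip
print(manip.sign_off())"
```

```text
the job is handed in; nothing more can be done
None
```

The cap is off the dispenser and standing bar upwards near the middle of the tray. I let go, moved the arm clear and handed the job in at about 18 s of the 70 s allowed.

- **Press and twist:** I held the bar and pressed the cap fully down with about 16 N. I turned it about 83° counter-clockwise until the moment jumped from about 0.25 to 0.8 N m, which I took as the stop.
- **Release and lift:** I backed off 2° and let it rise. A few newtons of side load and pull showed during the rise and fell to about zero once the cap was free. The highest wrist force I read was about 17 N.
- **Placing:** I lowered the cap until it touched the tray floor (about 4 N), opened the fingers and withdrew.
- **Last checks:** The scene picture shows the disc top at about 27 mm and the bar top at about 53 mm. Those match a cap standing upright on the 6 mm floor. The glue bottle, tumbler and card box look unmoved by eye; I did not measure them again. The wrist force was about zero with the arm clear.
- **Not seen from above:** The gripper blocked the top camera during the twist and rise, so I judged the cap's height then from the scene camera's depth and the forces. No check failed.

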